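# Twist a stud spring nut into a strut channel and seat its angle bracket

## Task

Fit the stud nut into the strut at the chalk line: lower it through the slot with its plate lengthwise, press it gently against its spring until the plate is just under the lips, never ramming the spring solid or forcing the nut where it jams, turn it a quarter turn clockwise and let it rise so that its grooves catch both lips. Then set the angle bracket over the stud so that it lies flat on the strut with its base running along it. Leave the spanner, the hex nut and the chalk stick where they lie.

Things in the scene. Friction and masses are not known exactly. Their poses are not given: they have to be found in the camera images.
- strut: Bare steel strut channel, 41 wide (its x), 268 long with its black end caps (its y), 41 high, lying slot upwards, bolted down: it does not move. Four dark cleats, 11 high with bolts, stand out to 47 from its centre line, 95 either side of its middle. Origin: middle of its underside; z up.
- slot (a point): Middle of the strut's slot, in the plane of its top, z = 41 above the strut's origin, axes as the strut's. The slot is 22 wide in x and runs all along y. Its two edges are lips, 2.5 thick, turned down 7 into the strut (strut z from 41 down to 34). Inside, the strut is 36 wide and its floor is at z = 2.5.
- chalk_line: White chalk line, 3 wide, drawn across the strut's top and down its sides at one place along its length. Origin: middle of the line, on the strut's centre line at its top; axes as the strut's.
- stud_nut: Bare steel stud spring nut, 120 g, standing on its spring. Origin: middle of its plate's underside. Plate 34.5 long (x), 20.4 wide (y), z 0 to 10. Two grooves across its top (along y), 3 deep, 9.8 to 14.75 from the middle, take the lips. Corners +x-y and -x+y are round: inside the strut it turns only clockwise seen from above, to a stop about 5 degrees past a quarter turn; the other way it jams.
- stud_top (a point): Top of the nut's threaded stud, 12 diameter, z = 10 to 66 of the nut's frame; grip its upper part. Caught, the nut's origin is at z = 27 of the strut's frame, its x across the strut (either way round). Its spring, 19 diameter, 25.5 long when free, stands on the strut's floor: 6 N with the nut caught, 18 N at 3 lower, where the plate clears the lips, 22 N at 4.1 lower: solid. 4 N per mm.
- nut_spring: The nut's coil spring, carried under its plate. Origin: as the nut's when the spring is free; it rises in the nut's frame by as much as the spring is compressed.
- bracket: Angle bracket of bare steel, 0.2 to 0.33 kg, 40 wide (y), 6 thick, standing on its base, other leg upright. Origin: underside of the base, centre of its 16 diameter hole. The base runs from x = -28.5 to 41.5; the upright leg, at x = 35.5 to 41.5, rises to z = 70 and can be gripped across its 40 width.
- spanner_19: Combination spanner, 221 long, 8 thick, lying flat; to be left alone. Origin: middle of its underside.
- nut_a: Loose hex nut, 26 across, 13 high; to be left alone. Origin: middle of its underside.
- chalk_a: Flat chalk stick, 6 thick, about 60 long; to be left alone. Origin: middle of its underside.
Mind the look-alikes: they are no part of the job. What is shaped like the bracket but red is not meant.

How it is judged:
On the way, in this order (a step that is already met when the one before it is completed fails the run):
1. the nut's plate has gone through the slot lengthwise and is pressed below the lips (z of stud_nut in the frame of strut between 0.015 and 0.0246 m and x of stud_nut in the frame of strut between -0.005 and 0.005 m and angle between the x axis of stud_nut and the y axis of strut, either way round below 0.4 rad), for 0.05 s.
2. the nut is turned across the strut at the chalk line and has risen so that its grooves catch the lips (z of stud_nut in the frame of strut between 0.0252 and 0.0288 m and x of stud_nut in the frame of strut between -0.003 and 0.003 m and y of stud_nut in the frame of chalk_line between -0.01 and 0.01 m and angle between the x axis of stud_nut and the x axis of strut, either way round below 0.17 rad and angle between stud_nut's own z axis and vertical below 0.1 rad), for 0.2 s.
At the end, for the whole second after the job is handed in: Nut caught: plate across the strut within 10 deg, 27 +-1.8 mm above its underside, within 3 mm of its centre line and 10 mm of the chalk line, stud upright within 5 deg. Bracket flat on the strut's top (+3/-2 mm, 3 deg), hole and stud within 5 mm, base along the strut within 10 deg. Both at rest (all of step 2 and z of bracket in the frame of strut between 0.039 and 0.044 m and horizontal distance between bracket and stud_nut below 0.005 m and angle between the x axis of bracket and the y axis of strut, either way round below 0.17 rad and angle between bracket's own z axis and vertical below 0.06 rad and linear speed of each of stud_nut, bracket below 0.02 m/s and angular speed of bracket below 0.2 rad/s); the robot touches nothing.
It fails at once if the nut's spring is rammed solid: its foot presses on the strut's floor with more than 32 N (contact force between nut_spring and strut above 32 N).
It fails at once if the stud nut is forced or wrenched against the strut with more than 50 N in all (contact force between stud_nut and strut above 50 N).
It fails at once if the spanner is moved more than 30 mm (distance of spanner_19 from where it was at the start of the episode above 0.03 m).
It fails at once if the hex nut is moved more than 30 mm (distance of nut_a from where it was at the start of the episode above 0.03 m).
It fails at once if the chalk stick is moved more than 30 mm (distance of chalk_a from where it was at the start of the episode above 0.03 m).
It also fails if it takes over 67 s, if anything falls off the work surface, if the arm or the gripper's body presses on something with over 40 N, if the wrist force passes 120 N, or if a joint passes its speed limit or range.

## Robot

A 6-joint arm with a two-finger parallel gripper is mounted at the origin on a cart in front of the work surface, level with it; the furniture and walls round the work are solid. World frame = base frame: x ahead of the robot, y to its left, z up, the work surface at z = 0. Lengths are in m, angles in rad, forces in N, time in s.
With the tool pointing down it reaches from about 0.35 to 0.85 m from the base axis. Payload 8.1 kg.
Tool frame: the origin (TCP) lies at the very end of the fingers, on their centre line; the grasp point (between the pads) lies 19 mm behind it; z points along the fingers, y is the line along which they close (so a half turn about z gives the same grasp; the last joint's range is limited). The gripper opens to 93 mm and grips with 3 to 60 N. Pads are 15 mm wide; open, the fingers measure 128 mm over their backs; the gripper's body (75 mm by 188 mm) begins 65 mm behind the grasp point.
Start: joints at [-1.371, 0.13, 1.488, -0, 1.523, -0.085], TCP at [0.169, -0.576, 0.219] pointing down, gripper open.
Joint ranges: [-2.96, 2.96], [-0.89, 2.26], [0.02, 2.5], [-1.34, 4.48], [0, 2.73], [-2.66, 2.66]. Speed limits (rad/s): [2.39, 2.39, 2.79, 3.14, 3.14, 3.14].

## Interface

Orientations are given as a rotation vector (axis times angle).
In Python, from plant import monitor, eyes, ticket gives the robot as it stands.
- The arm moves only by the tool arm_command, never from a script. Its argument "deltas" is a list that holds one entry, the list of rows, each a list of 6 numbers: the shift along the world's x, y, z in cm, then the turn, a rotation vector about the world's x, y, z in degrees. In form: [[[tx, ty, tz, rx, ry, rz], ...]]. A call has 1 to 12 rows; each row shifts and turns the commanded pose from where the row before left it; what a row does not reach is not made up. A row lasts 1/12 s, in which the tool goes at most 41.7 mm and 7.16 degrees, less where a joint would pass 70% of its speed; a pose out of reach is approached as far as the arm can. A call is refused whole if a number of a shift passes 4.17 or a number of a turn 7.16, either way. A call with a gripper value outside its range is refused whole. "gripper" is the opening, from -1 (shut) to 1 (fully open), set as the call begins (left out, the last holds). The fingers move at their own pace and stop on an object; "squeeze" is the grip in N (left out, the last holds). Time passes only in rows, so rows that do not move let the fingers close. It gives the time, the measured TCP pose, the force, the opening and the grip force at its end, in the units of the state.
- monitor.read_state(): the state, without advancing time (a new reading comes with each control period).
- eyes.read_camera(name): name is "scene" or "top" or "wrist"; returns the picture (400x640x3 uint8, blue, green, red); there is no depth.
- eyes.camera_model(name): a dict with "fx", "fy", "cx", "cy" (pixels), "k1" (the pictures are not rectified: a ray, as slopes to the right and down, at radius r is drawn at 1 + k1 r^2 times it, then the intrinsics apply), "rvec" (rotation vector, rad) and "tvec" (3), from world to camera coordinates, as OpenCV has them. Camera axes: x right, y down, z forward; pixel columns grow to the right and rows downward; lengths in m; the calibration is good to about 2 mm. A picture is of the moment at which its call begins: read the wrist's pose just before it. camera_model takes no time and is no camera call; for the wrist camera it gives the pose at the moment of the call.
- ticket.close_job(): hands the job in; it is judged then, once.
The state is a dict: "t": time; "q": joint angles; "dq": joint speeds; "joint_torque": joint torques, N m; "tool_pos": TCP position; "orientation": TCP orientation; "force": force on the tool from outside, world axes, zero at the start; "wrist_torque": the same for the moment, N m; "opening": finger opening in m; "gripper_force": force on a finger pad.
Only numpy, scipy, OpenCV 4.12 (cv2) and the standard library are available. Lean on these libraries where they do the work, as an engineer would, in place of code of your own. Each camera call takes 0.05 s, during which the arm holds its last target. There are 200 camera calls.

## Working session

There is one attempt and no reset: what is moved stays moved. The work goes in short steps, Python scripts to look and compute and a tool call to move; the robot and the scene stay as the last step left them, time stands still between calls to the robot, and variables do not carry over. Pictures are saved under pics/ and viewed, at most 10 in all, crops included, and the job is handed in when it is done.

Besides the shell and the picture viewer there is one more tool, called after "Request:" as name(argument=value, ...) on one line, values as JSON. arm_command: Moves the arm, as the interface text tells. Its arguments: {"type":"object","properties":{"deltas":{"type":"array"},"gripper":{"type":"number"},"squeeze":{"type":"number"}},"required":["deltas"]}

```bash
mkdir -p pics; ls
cat > h.py <<'E'
import numpy as np, cv2
from plant import monitor, eyes, ticket
def ray(m,u,v):
    K=np.array([[m['fx'],0,m['cx']],[0,m['fy'],m['cy']],[0,0,1.]])
    p=np.array([(u-m['cx'])/m['fx'],(v-m['cy'])/m['fy']]); s=p.copy()
    for _ in range(20): s=p/(1+m['k1']*(s@s))
    R=cv2.Rodrigues(np.array(m['rvec'],float))[0]; t=np.array(m['tvec'],float)
    return -R.T@t, R.T@np.array([s[0],s[1],1])
def onz(m,u,v,z):
    o,d=ray(m,u,v); return (o+d*(z-o[2])/d[2])
def tri(a,b):
    A=np.zeros((3,3));c=np.zeros(3)
    for o,d in(a,b):
        d=d/np.linalg.norm(d);P=np.eye(3)-np.outer(d,d);A+=P;c+=P@o
    return np.linalg.solve(A,c)
def proj(m,X):
    R=cv2.Rodrigues(np.array(m['rvec'],float))[0]; x=R@np.array(X)+np.array(m['tvec'],float).ravel()
    s=x[:2]/x[2]; s=s*(1+m['k1']*(s@s)); return np.array([s[0]*m['fx']+m['cx'],s[1]*m['fy']+m['cy']])
E
python3 - <<'E'
from h import *
for n in('scene','top','wrist'):
    cv2.imwrite(f'pics/{n}0.png',eyes.read_camera(n)); print(n,eyes.camera_model(n))
print(monitor.read_state())
E
```

```text
pics
scene {'fx': 461.86763603054084, 'fy': 461.86763603054084, 'cx': 321.60075337737135, 'cy': 195.52997632425567, 'k1': -0.03981773765311497, 'rvec': array([ 1.27330153, -2.099931  ,  1.05872009]), 'tvec': array([0.23965633, 0.32969596, 0.84742877])}
top {'fx': 368.9102357236708, 'fy': 368.9102357236708, 'cx': 316.5777216518775, 'cy': 199.03361721651422, 'k1': 0.0017861647474963105, 'rvec': array([ 2.14737866, -2.14976068,  0.12258539]), 'tvec': array([0.00922043, 0.52927329, 0.95207283])}
wrist {'fx': 279.1397503781276, 'fy': 279.1397503781276, 'cx': 322.4493161766483, 'cy': 198.58974206377624, 'k1': 0.014377753780093244, 'rvec': array([-2.34595808,  1.75756873,  0.22536224]), 'tvec': array([-0.59932128, -0.0288238 ,  0.38955933])}
{'t': 0.15, 'q': array([-1.37140499e+00,  1.31008775e-01,  1.48902040e+00,  4.64500889e-06,
        1.52299339e+00, -8.54112905e-02]), 'dq': array([ 0.00119156, -0.00105413, -0.00374209, -0.00027351,  0.00039307,
        0.0005847 ]), 'joint_torque': array([ 2.13993549e-04, -5.60478580e+01, -4.92334449e+01,  7.68259680e-02,
        3.06796725e-02, -5.94684570e-05]), 'tool_pos': array([ 0.16851109, -0.57539806,  0.21782062]), 'orientation': array([-3.10838028e+00, -4.45653498e-01,  1.20604623e-04]), 'force': array([0.23302611, 0.3273143 , 0.33240853]), 'wrist_torque': array([-0.00075274, -0.02210764,  0.03302242]), 'gripper_force': 0.0, 'opening': 0.09306553084076721}
```

View pics/top0.png

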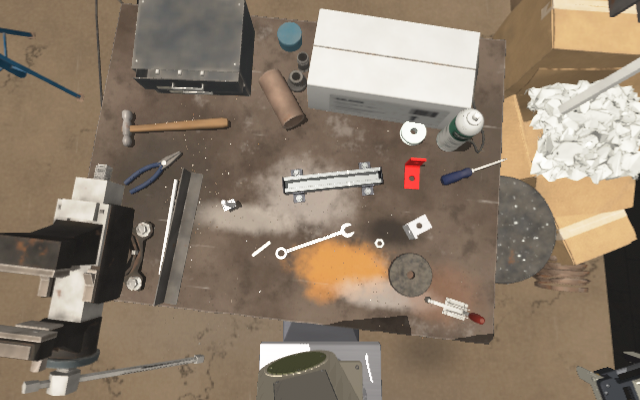

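View pics/scene0.png

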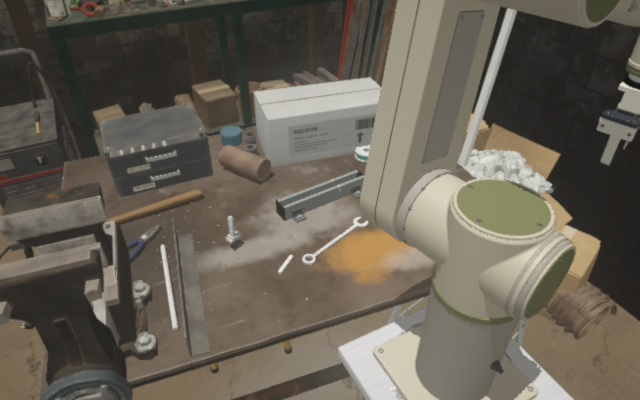

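The top view shows the strut at about (283–383, 165–200), the stud nut at (230,205), the grey bracket at (418,226) and the red look-alike at (414,173). The spanner, hex nut and chalk lie between the strut and the robot.

Run:
```python
from h import *
t=cv2.imread('pics/top0.png');s=cv2.imread('pics/scene0.png')
c=lambda im,x,y,w,h,W,H:cv2.resize(im[y:y+h,x:x+w],(W,H),interpolation=cv2.INTER_CUBIC)
a=c(t,275,155,114,50,798,350)
b=np.hstack([c(t,215,190,38,36,264,250),c(t,398,208,38,36,264,250),c(s,210,210,48,45,270,250)])
cv2.imwrite('pics/c1.png',np.vstack([a,b]))
m=eyes.camera_model('top')
for n,u,v,z in [('strutL',284,186,.041),('strutR',382,176,.041),('nut',230,207,.02),('br',418,226,.0),('hex',379,243,0),('sp',315,241,0),('chalk',261,248,0)]: print(n,onz(m,u,v,z).round(3))
```

```text
strutL [0.564 0.095 0.041]
strutR [ 0.59  -0.166  0.041]
nut [0.51  0.244 0.02 ]
br [ 0.459 -0.268  0.   ]
hex [ 0.413 -0.161  0.   ]
sp [0.418 0.013 0.   ]
chalk [0.399 0.161 0.   ]
```

View pics/c1.png

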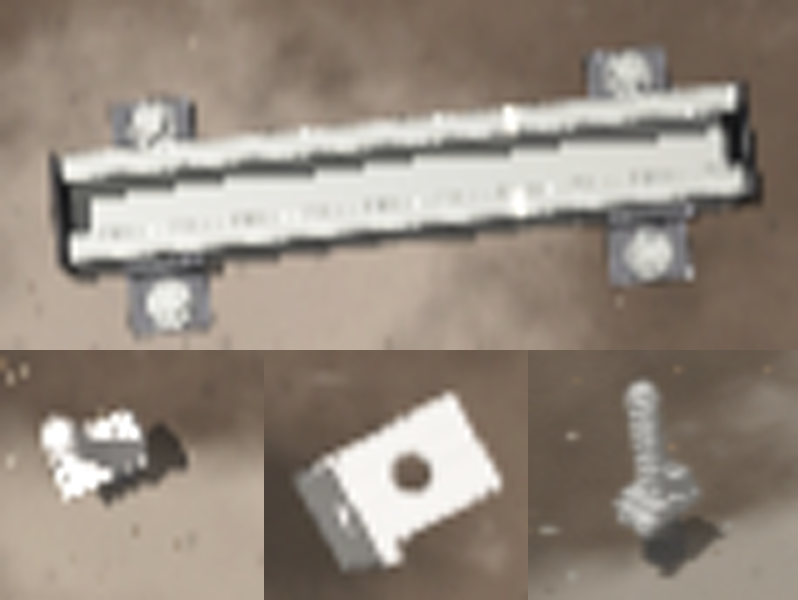

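The crop shows the chalk line as bright spots at crop (510,117) and (518,198), about full-image (348.5,177). The bracket's upright leg is at its lower-left end, and the nut's stud leans left. Next I work out the wrist camera's offset so I can look closer.

Run:
```python
from h import *
m=eyes.camera_model('wrist');s=monitor.read_state()
Rc=cv2.Rodrigues(m['rvec'])[0];Rt=cv2.Rodrigues(s['orientation'])[0]
c=-Rc.T@m['tvec'];print('cam in tool',(Rt.T@(c-s['tool_pos'])).round(4));print(Rt.round(3));print('cam axes in tool\n',(Rt.T@Rc.T).round(3),'cam world',c.round(3))
print(onz(eyes.camera_model('top'),348.6,177.6,.041))
```

```text
cam in tool [ 6.960e-02  1.000e-04 -1.657e-01]
[[ 0.96   0.281 -0.   ]
 [ 0.281 -0.96   0.001]
 [ 0.    -0.001 -1.   ]]
cam axes in tool
 [[-0.    -0.968 -0.251]
 [ 1.    -0.     0.   ]
 [-0.    -0.251  0.968]] cam world [ 0.235 -0.556  0.384]
[ 0.58592146 -0.07700092  0.041     ]
```

Request:
arm_command(deltas=[[[2.7,2.9,-0.4,0,0,0],[2.7,2.9,-0.4,0,0,0],[2.7,2.9,-0.4,0,0,0],[2.7,2.9,-0.4,0,0,0],[2.7,2.9,-0.4,0,0,0],[2.7,2.9,-0.4,0,0,0],[2.7,2.9,-0.4,0,0,0],[2.7,2.9,-0.4,0,0,0],[2.7,2.9,-0.4,0,0,0],[2.7,2.9,-0.4,0,0,0],[2.7,2.9,-0.4,0,0,0],[0,0,0,0,0,0]]])

```text
t: 1.15
tool_pos: [0.4688, -0.2512, 0.1735]
orientation: [-3.106, -0.454, -0.001]
force: [-0.1, -0.9, -0.6]
opening: 0.0929
gripper_force: 0.0
```

```bash
cat > look.py <<'E'
import sys,pickle
from h import *
n=sys.argv[1]
s=monitor.read_state();m=eyes.camera_model('wrist');im=eyes.read_camera('wrist')
cv2.imwrite(f'pics/{n}.png',im);pickle.dump((m,s),open(f'pics/{n}.pkl','wb'));print(s['t'],s['tool_pos'].round(4),s['orientation'].round(3))
E
python3 look.py w1
```

```text
1.15 [ 0.4688 -0.2512  0.1735] [-3.106e+00 -4.540e-01 -1.000e-03]
```

View pics/w1.png

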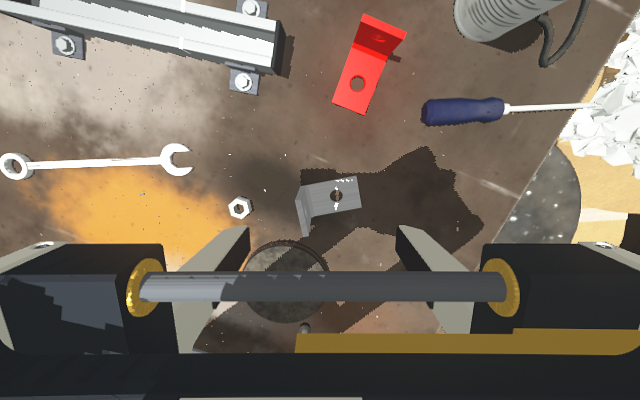

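The bracket hole is at (336,196) with its leg on the left around (300,210). The chalk line crosses the strut near (184,12–50). Next I move over between the strut and the nut.

Request:
arm_command(deltas=[[[0,4.0,0,0,0,0],[0,4.0,0,0,0,0],[0,4.0,0,0,0,0],[0,4.0,0,0,0,0],[0,4.0,0,0,0,0],[0,4.0,0,0,0,0],[0,4.0,0,0,0,0],[0,4.0,0,0,0,0],[0,2.0,0,0,0,0],[0,0,0,0,0,0],[0,0,0,0,0,0]]])

```text
t: 2.12
tool_pos: [0.4654, 0.083, 0.1746]
orientation: [3.109, 0.449, -0.0]
force: [0.6, -0.6, 0.4]
opening: 0.0932
gripper_force: 0.0
```

```bash
python3 look.py w2
```

```text
2.1167 [0.4654 0.083  0.1746] [ 3.109  0.449 -0.   ]
```

View pics/w2.png

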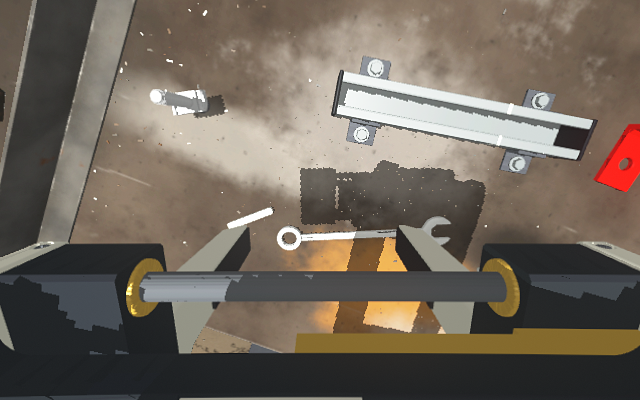

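The second view shows the chalk line at (510,108)–(500,140), the nut plate near (190,102) and the stud top at (155,97). I enlarge the picture to pick pixels accurately.

Run:
```python
from h import *
a=cv2.imread('pics/w2.png');b=cv2.imread('pics/w1.png')
c=lambda im,x,y,w,h,k:cv2.resize(im[y:y+h,x:x+w],None,fx=k,fy=k,interpolation=cv2.INTER_LINEAR)
A=c(a,330,50,266,120,3)
B=np.hstack([c(a,143,80,95,45,4.2)[:189,:399],c(b,288,172,80,66,4)[:264,:320]]) if 0 else None
N=c(a,143,80,95,45,4.2)[:189,:399];Bk=c(b,288,168,80,72,3.3)[:236,:264]
im=np.zeros((600,798,3),np.uint8);im[:360]=A;im[360:360+N.shape[0],:N.shape[1]]=N;im[360:360+Bk.shape[0],420:420+Bk.shape[1]]=Bk
cv2.imwrite('pics/c2.png',im)
```

```text
(no output)
```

View pics/c2.png

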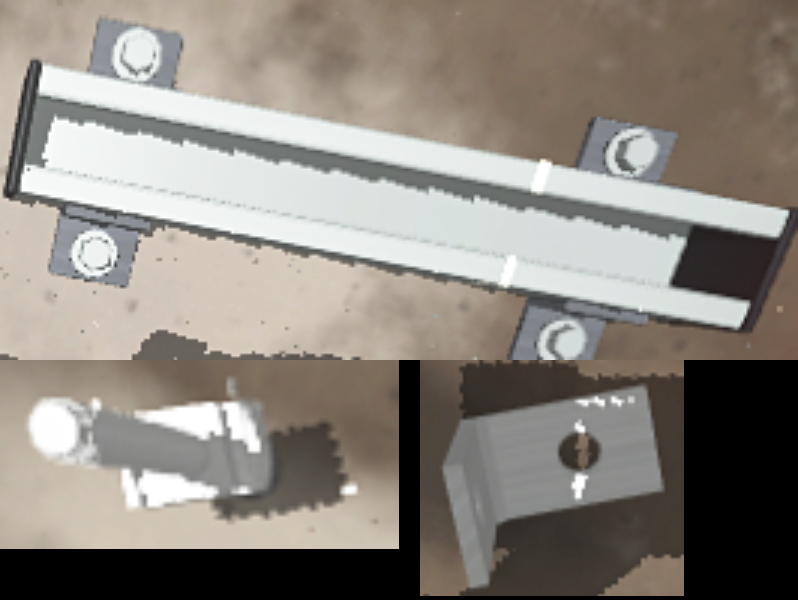

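The crop shows the strut lips clearly, the nut plate with its grooves and one round corner at lower right, and the bracket with its leg to the left. I convert these to positions.

Run:
```python
from h import *
import pickle
m2,s2=pickle.load(open('pics/w2.pkl','rb'));m1,s1=pickle.load(open('pics/w1.pkl','rb'))
S=lambda x,y:onz(m2,330+x/3,50+y/3,.041)
N=lambda x,y,z:onz(m2,143+x/4.2,80+(y-360)/4.2,z)
B=lambda x,y,z:onz(m1,288+(x-420)/3.3,168+(y-360)/3.3,z)
ang=lambda a,b:np.degrees(np.arctan2(*(b-a)[1::-1])).round(2)
P=dict(uo=(40,65,793,210),ui=(40,95,785,238),li=(22,165,752,300),lo=(18,194,745,329))
for k,(a,b,c,d) in P.items():
    p,q=S(a,b),S(c,d);print(k,p.round(4),q.round(4),ang(p,q))
c=[S(546,160),S(538,193),S(514,257),S(503,287)]
print('chalk',[x.round(4) for x in c],((c[0]+c[3])/2).round(4),((c[1]+c[2])/2).round(4),'ang',ang(c[3],c[0]))
st=N(58,430,.0915);print('stud',st.round(4))
sc=eyes.camera_model('scene');print('tri',tri(ray(m2,143+58/4.2,80+70/4.2),ray(sc,230.2,216.5)).round(4), 'sceneonly',onz(sc,230.2,216.5,.0915).round(4))
q=[N(135,412,.0355),N(262,402,.0355),N(272,490,.0355),N(130,507,.0355)]
print('plate',[x.round(4) for x in q],np.mean(q,0).round(4),'axis',ang(q[1],q[0]),ang(q[2],q[3]))
h=B(578,451,.006);print('hole',h.round(4))
r=[B(645,386,.006),B(662,490,.006),B(500,520,.006),B(465,418,.006)]
print([x.round(4) for x in r],'w',np.linalg.norm(r[0]-r[1]),'xaxis',ang(r[0],r[3]),ang(r[1],r[2]),ang(r[1],r[0])+90)
# top view checks
t=eyes.camera_model('top')
print('hole top',onz(t,398+(410-264)/6.947,208+(472-350)/6.944,.006).round(4),'chalk top',onz(t,275+514.5/7,155+158/7,.041).round(4))
```

```text
uo [0.588  0.0974 0.041 ] [ 0.6155 -0.1619  0.041 ] -83.94
ui [0.5792 0.0946 0.041 ] [ 0.6065 -0.1641  0.041 ] -83.98
li [0.5565 0.0938 0.041 ] [ 0.5847 -0.1642  0.041 ] -83.76
lo [0.5471 0.0923 0.041 ] [ 0.575 -0.167  0.041] -83.86
chalk [array([ 0.6073, -0.0751,  0.041 ]), array([ 0.5969, -0.0773,  0.041 ]), array([ 0.5753, -0.0789,  0.041 ]), array([ 0.5649, -0.0797,  0.041 ])] [ 0.5861 -0.0774  0.041 ] [ 0.5861 -0.0781  0.041 ] ang 6.23
stud [0.5157 0.2419 0.0915]
tri [0.5155 0.2407 0.0927] sceneonly [0.5165 0.2399 0.0915]
plate [array([0.5215, 0.256 , 0.0355]), array([0.5325, 0.227 , 0.0355]), array([0.5131, 0.221 , 0.0355]), array([0.4991, 0.2539, 0.0355])] [0.5165 0.2395 0.0355] axis 110.89 113.1
hole [ 0.4613 -0.2702  0.006 ]
[array([ 0.4917, -0.2864,  0.006 ]), array([ 0.4559, -0.305 ,  0.006 ]), array([ 0.427 , -0.2499,  0.006 ]), array([ 0.4613, -0.2265,  0.006 ])] w 0.040312312718883414 xaxis 116.89 117.65 117.47
hole top [ 0.4597 -0.2689  0.006 ] chalk top [ 0.586  -0.0767  0.041 ]
```

Request:
arm_command(deltas=[[[0.4,1.3,-0.2,0,0,6.9],[0.4,1.3,-0.2,0,0,6.9],[0.4,1.3,-0.2,0,0,6.9],[0.4,1.3,-0.2,0,0,6.9],[0.4,1.3,-0.2,0,0,6.9],[0.4,1.3,-0.2,0,0,6.9],[0.4,1.3,-0.2,0,0,6.9],[0.4,1.3,-0.2,0,0,6.9],[0.4,1.3,-0.2,0,0,6.9],[0.4,1.3,-0.2,0,0,6.9],[0.4,1.3,-0.2,0,0,6.9],[0.4,1.3,-0.2,0,0,6.9]]])

```text
t: 3.17
tool_pos: [0.5147, 0.2373, 0.1504]
orientation: [2.034, 2.394, -0.001]
force: [-0.2, 0.3, -1.3]
opening: 0.0926
gripper_force: 0.0
```

Request:
arm_command(deltas=[[[0.2,0.2,-0.2,0,0,6.8],[0,0,0,0,0,6.0],[0,0,0,0,0,0],[0,0,0,0,0,0],[0,0,0,0,0,0]]], gripper=0.2)

```text
t: 3.58
tool_pos: [0.5161, 0.2398, 0.1486]
orientation: [1.766, 2.598, -0.0]
force: [-0.1, 0.0, -0.4]
opening: 0.0642
gripper_force: 0.0
```

```bash
python3 look.py w3
python3 - <<'E'
from h import *
s=monitor.read_state();R=cv2.Rodrigues(s['orientation'])[0];print('yaw',np.degrees(np.arctan2(R[1,0],R[0,0])),'z',R[:,2].round(4),np.degrees(s['q'][5]))
a=cv2.imread('pics/w3.png');print(a.shape)
cv2.imwrite('pics/c3.png',cv2.resize(a[140:290,200:440],None,fx=3.3,fy=3.3,interpolation=cv2.INTER_LINEAR))
E
```

```text
3.5833 [0.5161 0.2398 0.1486] [ 1.766  2.598 -0.   ]
yaw 111.6650563608477 z [ 1.e-04 -1.e-04 -1.e+00] -1.868343389404274
(400, 640, 3)
```

View pics/c3.png

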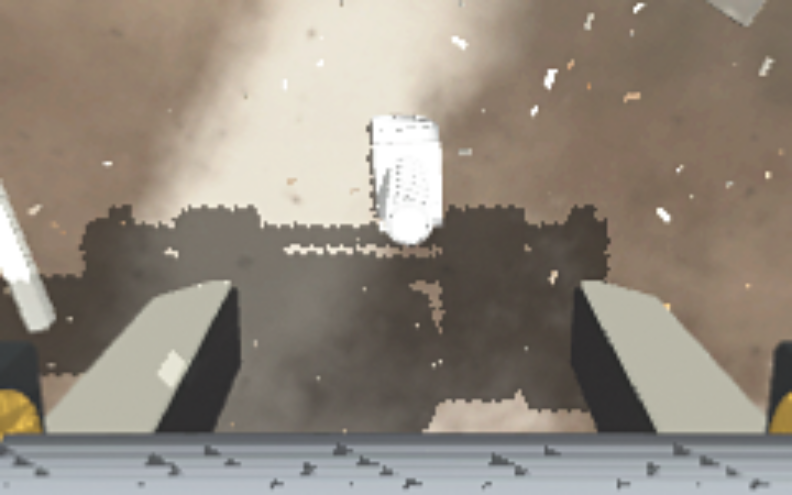

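The plate now sits nearly square to the gripper, with the stud top at crop (408,224). I compute its offset.

Run:
```python
from h import *
import pickle
m,s=pickle.load(open('pics/w3.pkl','rb'))
N=lambda x,y,z:onz(m,200+x/3.3,140+y/3.3,z)
R=cv2.Rodrigues(s['orientation'])[0]
T=lambda p:(R.T@(p-s['tool_pos'])*1000).round(1)
st=N(408,222,.0915);print(st.round(4),T(st))
for x,y in[(374,117),(438,119),(440,127),(442,225),(371,125),(373,200)]: p=N(x,y,.0355);print(p.round(4),T(p))
```

```text
[0.5159 0.2439 0.0915] [ 3.9  1.4 57.1]
[0.5001 0.2561 0.0355] [ 21.   -8.8 113.1]
[0.5186 0.2627 0.0355] [ 20.4  10.8 113.1]
[0.5201 0.2606 0.0355] [ 17.9  11.4 113.1]
[0.5325 0.2318 0.0355] [-13.5  12.3 113.1]
[0.5002 0.2534 0.0355] [ 18.5  -9.8 113.1]
[0.5093 0.2314 0.0355] [ -5.3  -9.4 113.1]
```

Request:
arm_command(deltas=[[[-0.05,0.35,-1.0,0,0,0],[0,0,-2.0,0,0,0],[0,0,-2.0,0,0,0],[0,0,-2.0,0,0,0],[0,0,-1.8,0,0,0],[0,0,0,0,0,0],[0,0,0,0,0,0]]])

```text
t: 4.22
tool_pos: [0.5138, 0.2443, 0.0591]
orientation: [-1.759, -2.601, 0.004]
force: [0.0, -0.5, 0.9]
opening: 0.0561
gripper_force: 0.0
```

Request:
arm_command(deltas=[[[0,0,0,0,0,0],[0,0,0,0,0,0],[0,0,0,0,0,0],[0,0,0,0,0,0],[0,0,0,0,0,0],[0,0,0,0,0,0],[0,0,0,0,0,0],[0,0,0,0,0,0]]], gripper=-1, squeeze=40)

```text
t: 4.88
tool_pos: [0.5151, 0.2447, 0.0608]
orientation: [1.759, 2.603, 0.0]
force: [0.1, -0.3, 1.2]
opening: 0.0112
gripper_force: 40.0
```

Request:
arm_command(deltas=[[[0,0,2.0,0,0,0],[0,0,2.5,0,0,0],[0.4,-2.0,1.5,0,0,-1.6],[0.8,-3.6,0,0,0,-1.8],[0.8,-3.6,0,0,0,-1.8],[0.8,-3.6,0,0,0,-1.8],[0.8,-3.6,0,0,0,-1.8],[0.8,-3.6,0,0,0,-1.8],[0.8,-3.6,0,0,0,-1.8],[0.8,-3.6,0,0,0,-1.8],[0.8,-3.6,0,0,0,-1.6],[0.3,-1.4,0,0,0,0]]])

```text
t: 5.88
tool_pos: [0.5864, -0.0819, 0.1205]
orientation: [2.104, 2.331, -0.002]
force: [0.2, -0.0, -0.5]
opening: 0.011
gripper_force: 40.0
```

Request:
arm_command(deltas=[[[0,0,0,0,0,0],[0,0,0,0,0,0],[0,0,0,0,0,0],[0,0,0,0,0,0]]])

```text
t: 6.22
tool_pos: [0.5858, -0.0758, 0.1204]
orientation: [-2.097, -2.338, -0.0]
force: [0.0, -0.5, -1.7]
opening: 0.0113
gripper_force: 40.0
```

```bash
python3 look.py w4
python3 - <<'E'
from h import *
s=monitor.read_state();R=cv2.Rodrigues(s['orientation'])[0];print('yaw',np.degrees(np.arctan2(R[1,0],R[0,0])),s['force'],s['gripper_force'])
a=cv2.imread('pics/w4.png')
cv2.imwrite('pics/c4.png',cv2.resize(a[100:250,230:410],None,fx=4,fy=4,interpolation=cv2.INTER_LINEAR))
E
```

```text
6.2167 [ 0.5858 -0.0758  0.1204] [-2.097 -2.338 -0.   ]
yaw 96.23094679223499 [-0.4872194   0.83499624 -0.88757989] 39.9995094537735
```

View pics/c4.png

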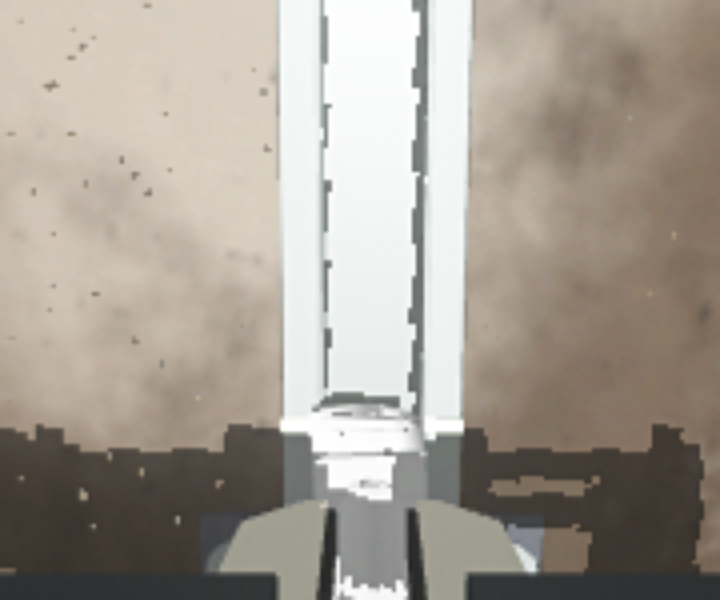

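The view shows the slot with its inner lips at crop columns about 323 and 427, the chalk at row 425, and the held plate end between columns 316 and 427. Plate and slot are closely aligned, so I measure to sub-pixel accuracy.

Run:
```python
from h import *
import pickle
m,s=pickle.load(open('pics/w4.pkl','rb'))
a=cv2.imread('pics/w4.png');R=cv2.Rodrigues(s['orientation'])[0]
T=lambda p:(R.T@(p-s['tool_pos'])*1000)
sat=cv2.cvtColor(a,cv2.COLOR_BGR2HSV)[...,1].astype(float)
P=[]
for v in range(60,200,6):
    r=sat[v]; ok=np.where(r[270:380]<22)[0]+270
    # longest span
    l,rr=ok.min(),ok.max()
    f=lambda i,j:i+(22-r[i])/(r[j]-r[i])*(j-i)
    L,Rr=f(l,l-1),f(rr,rr+1)
    p=T(onz(m,L,v,.041));q=T(onz(m,Rr,v,.041));P.append((p[0],p[1],q[1]))
    if v%24==12 or v>180: print(v,round(L,2),round(Rr,2),P[-1])
P=np.array(P);w=P[:,2]-P[:,1];g=abs(w-41)<2.5;print(g.sum(),w.round(1));c=np.polyfit(P[g,0],(P[g,1]+P[g,2])/2,1);print('mid at TCP',c[1],'slope deg',np.degrees(c[0]))
c2=lambda k:np.polyfit(P[g,0],P[g,k],1);print(c2(1),c2(2))
for v in (203,206,209,212,215,218,220): print(v,''.join('%4d'%x for x in a[v,300:346].mean(1)))
for z in(.095,.092): print(z,[T(onz(m,u,v,z)).round(2) for u,v in[(230+316/4,100+455/4),(230+427/4,100+455/4),(230+370/4,203)]])
print('chalk',T(onz(m,322,100+425/4,.041)))
```

```text
60 272.8 373.09 (np.float64(120.42396869475054), np.float64(-39.397738557016744), np.float64(40.94541732924393))
84 298.15 348.64 (np.float64(102.58375174116954), np.float64(-19.50585916957822), np.float64(21.801983597228034))
108 298.24 347.6 (np.float64(83.93160696268461), np.float64(-19.857199558780145), np.float64(21.389292502515683))
132 299.06 347.47 (np.float64(64.45649465087311), np.float64(-19.6004924045746), np.float64(21.725225976588856))
156 299.33 346.37 (np.float64(44.115112468651176), np.float64(-19.797526234226144), np.float64(21.231848074565793))
180 299.68 345.41 (np.float64(22.8623539638679), np.float64(-19.936085015204366), np.float64(20.831044582079777))
186 299.71 345.36 (np.float64(17.401171795340638), np.float64(-20.02001148963899), np.float64(20.903923943384523))
192 299.86 345.31 (np.float64(11.879249238436458), np.float64(-20.005100110271773), np.float64(20.96444468080842))
198 300.32 345.43 (np.float64(6.295770295112646), np.float64(-19.69971433695724), np.float64(21.19297673929006))
22 [80.3 80.9 41.9 41.2 41.3 41.4 41.4 41.1 41.2 41.3 41.6 41.6 41.3 40.9
[... 1052 characters left out ...]
 255 137 142 144 143 143 143 144 125 112 114 113 114 115 113 113 110  66
218   72 113 114 113 112 112 112 112 137 143 140 149 255 252 251 250 250 251 251 251 252 252 252 252 251 252 253 255 135 142 144 143 144 144 144 144 136 111 113 112 112 112 113 114 110  69
220   70 113 114 112 112 113 112 111 130 145 141 151 255 254 252 252 252 252 239 241 150 177 207 225 224 215 233 255 136 143 143 143 144 144 145 145 136 111 111 113 112 112 112 113 109  68
0.095 [array([ 8.49, -9.29, 25.41]), array([ 8.49, 10.62, 25.4 ]), array([16.49,  0.4 , 25.41])]
0.092 [array([ 7.54, -9.44, 28.41]), array([ 7.54, 10.78, 28.4 ]), array([15.66,  0.4 , 28.41])]
chalk [-1.48480339e+00 -5.12364861e-02  7.94040999e+01]
```

Strut centre is about 0.4 mm to tool +y of the plate and 1.5 mm along. I correct that and descend to just above the slot.

Request:
arm_command(deltas=[[[0.03,-0.08,-0.8,0,0,-0.3],[0.03,-0.07,-0.8,0,0,0],[0,0,-0.8,0,0,0],[0,0,-0.8,0,0,0],[0,0,-0.7,0,0,0],[0,0,0,0,0,0],[0,0,0,0,0,0],[0,0,0,0,0,0]]], squeeze=60)

```text
t: 6.93
tool_pos: [0.5868, -0.0789, 0.0818]
orientation: [2.106, 2.331, 0.0]
force: [1.3, 0.2, -1.1]
opening: 0.0105
gripper_force: 60.0
```

```bash
python3 look.py w5
python3 - <<'E'
from h import *
import pickle
m,s=pickle.load(open('pics/w5.pkl','rb'))
a=cv2.imread('pics/w5.png')
for v in (196,200,204,208,211,214,217,220,223): print(v,''.join('%4d'%x for x in a[v,290:356:1].mean(1)))
R=cv2.Rodrigues(s['orientation'])[0]
for u in(300,322,345): print((R.T@(onz(m,u,190,.041)-s['tool_pos'])*1000).round(2))
E
```

```text
6.9333 [ 0.5868 -0.0789  0.0818] [2.106 2.331 0.   ]
196  171 173 172 170 168 151 238 235 233 233 233 234 233 234 235 230 231 180 100 113 241 235 234 234 234 233 234 234 234 234 234 234 234 234 234 234 234 234 233 234 234 235 239 124 110 111 104 236 225 236 236 235 235 235 235 235 235 241 185 155 154 151 147 144 143 139
200  161 161 164 166 165 150 239 234 233 233 233 233 233 233 234 229 232 183  98 126 122 129 242 242  99 104 104 104 104 105 105 111 118 104 123 120 122 123 123 123 128 242 243 105 112 111 122 232 229 236 235 235 235 235 234 234 235 240 185 149 151 146 142 135 136 132
204  158 161 167 170 171 152 236 234 233 232 232 232 233 233 233 228 231 157 255 253 246 244 239 235 232 225 220 217 210 206 199 190 187 187 165 165 157 135 137 192 184 153 170 153 138 118 167 230 230 235 235 235 235 235 234 233 234 239 176 143 146 146 143 143 141 138
208  165 169 171 173 174 152 229 234 232 232 232 232 233 232 233 234 221 201 255 253 253 253 254 253 253 254 157 255 253 253 253 253 252 252 252 253 253 253 253 252 247 235 222 203 181 154 140 231 229 235 234 234 234 234 233 233 234 235 156
[... 748 characters left out ...]
144 144 169 172 171 172 172 172 172 172 171 171 172 172 172  61  66  67  67  67  65  66
220   77  79  79  80  79  80 109 113 112 112 112 112 112 111 113 112 111 107 119 154 255 255 253 252 252 252 252 253 240 151 151 143 144 176 174 152 156 153 138 141 144 144 143 143 145 145 134 107 112 112 112 112 111 112 111 112 112 109  80  62  63  65  64  65  64  64
223   75  75  75  77  77  78 100 113 112 112 113 112 112 112 112 112 109 105 115 143 141 140 140 139 139 139 140 152 165 229 255 254 253 249 249 250 250 251 254 138 142 143 143 142 143 143 132 107 111 112 112 112 113 111 112 111 112 109  67  63  63  63  63  63  63  62
[ 22.47 -16.64  40.75]
[2.246e+01 4.000e-02 4.075e+01]
[22.46 17.47 40.75]
```

Request:
arm_command(deltas=[[[0,0,-0.1,0,0,0],[0,0,-0.1,0,0,0],[0,0,-0.1,0,0,0],[0,0,-0.1,0,0,0],[0,0,-0.1,0,0,0],[0,0,-0.1,0,0,0],[0,0,-0.05,0,0,0],[0,0,-0.05,0,0,0],[0,0,0,0,0,0]]])

```text
t: 7.73
tool_pos: [0.5866, -0.0788, 0.0745]
orientation: [-2.106, -2.331, 0.0]
force: [-0.4, -0.0, -0.9]
opening: 0.0113
gripper_force: 60.0
```

Request:
arm_command(deltas=[[[0,0,-0.1,0,0,0],[0,0,-0.1,0,0,0],[0,0,-0.1,0,0,0],[0,0,-0.1,0,0,0],[0,0,-0.05,0,0,0],[0,0,0,0,0,0]]])

```text
t: 8.23
tool_pos: [0.5866, -0.0788, 0.0699]
orientation: [-2.106, -2.331, 0.0]
force: [-1.4, -0.4, -1.1]
opening: 0.0106
gripper_force: 60.0
```

Request:
arm_command(deltas=[[[0,0,-0.1,0,0,0],[0,0,-0.1,0,0,0],[0,0,-0.1,0,0,0],[0,0,-0.1,0,0,0],[0,0,-0.1,0,0,0],[0,0,0,0,0,0]]])

```text
t: 8.73
tool_pos: [0.5866, -0.0788, 0.0648]
orientation: [-2.106, -2.331, 0.0]
force: [-1.0, -0.4, -1.9]
opening: 0.0109
gripper_force: 60.0
```

Request:
arm_command(deltas=[[[0,0,-0.1,0,0,0],[0,0,-0.1,0,0,0],[0,0,-0.1,0,0,0],[0,0,0,0,0,0],[0,0,0,0,0,0]]])

```text
t: 9.15
tool_pos: [0.5869, -0.0789, 0.0625]
orientation: [2.106, 2.331, 0.0]
force: [-2.8, -0.1, 4.2]
opening: 0.0107
gripper_force: 60.0
```

Request:
arm_command(deltas=[[[0,0,-0.1,0,0,0],[0,0,-0.1,0,0,0],[0,0,0,0,0,0],[0,0,0,0,0,0]]])

```text
t: 9.48
tool_pos: [0.5871, -0.079, 0.0611]
orientation: [2.105, 2.331, 0.0]
force: [-4.8, 0.5, 9.3]
opening: 0.011
gripper_force: 60.0
```

Run:
```python
from h import *
for i in range(3):
    s=monitor.read_state();print(s['tool_pos'][2].round(5),s['force'].round(1),s['wrist_torque'].round(2))
```

```text
0.06112 [-4.8  0.5  9.3] [-0.02  0.96 -0.03]
0.06112 [-4.8  0.5  9.3] [-0.02  0.96 -0.03]
0.06112 [-4.8  0.5  9.3] [-0.02  0.96 -0.03]
```

Request:
arm_command(deltas=[[[-0.06,0,0,0,0,0],[0,0,-0.08,0,0,0],[0,0,-0.08,0,0,0],[0,0,0,0,0,0],[0,0,0,0,0,0]]])

```text
t: 9.9
tool_pos: [0.5871, -0.079, 0.0603]
orientation: [2.105, 2.33, 0.002]
force: [-4.3, 0.5, 12.7]
opening: 0.0109
gripper_force: 60.0
```

Request:
arm_command(deltas=[[[-0.08,0,0,0,0,0],[0,0,-0.06,0,0,0],[0,0,-0.06,0,0,0],[0,0,0,0,0,0],[0,0,0,0,0,0]]])

```text
t: 10.32
tool_pos: [0.587, -0.0791, 0.0598]
orientation: [2.104, 2.329, 0.003]
force: [-5.5, 0.8, 15.1]
opening: 0.0111
gripper_force: 60.0
```

```bash
python3 look.py w6
python3 - <<'E'
from h import *
import pickle
m,s=pickle.load(open('pics/w6.pkl','rb'))
a=cv2.imread('pics/w6.png')
for v in (196,200,204,208,212,216,220,224): print(v,''.join('%4d'%x for x in a[v,286:360:1].mean(1)))
R=cv2.Rodrigues(s['orientation'])[0];print(R.round(4),s['force'],s['wrist_torque'],s['tool_pos'])
for u in(300,322,345): print((R.T@(onz(m,u,190,.041)-s['tool_pos'])*1000).round(2))
cv2.imwrite('pics/c6.png',cv2.resize(a[150:260,250:400],None,fx=5,fy=5,interpolation=cv2.INTER_LINEAR))
E
```

```text
10.3167 [ 0.587  -0.0791  0.0598] [2.104 2.329 0.003]
196  165 169 172 176 175 174 220 235 231 230 230 231 231 231 231 232 233 227 222 178 102 107 113 241 234 233 233 233 233 234 234 234 234 234 234 234 234 234 234 234 233 233 233 234 234 233 234 236 242 105 110 103 211 227 231 233 233 232 233 233 233 233 232 232 235 176 155 156 157 158 157 157 157 158
200  164 165 168 169 168 167 207 234 231 230 231 231 230 231 231 231 232 225 224 178 101 107 125 120 119 119 119 119 118 125 219 217 220 222 115 117 119 121 119 102 110 241 235 234 234 234 236 241 103 111 110 104 215 221 231 233 233 232 233 233 232 232 232 233 228 156 157 155 151 149 146 145 141 141
204  164 164 164 165 168 167 190 235 231 230 230 230 231 230 231 231 232 223 227 178 106 247 253 249 247 245 243 238 235 232 230 226 228 225 219 212 195 194 188 165 155 159 154 199 182 151 163 148 136 119 109 104 221 221 231 233 232 233 232 233 232 232 232 232 225 150 147 146 142 140 136 134 134 130
208  162 162 165 168 168 168 174 235 231 230 230 230 230 230 230 230 231 228 227 183  94 251 255 253 253 253 253 253 252 252 252 252 253 254 25
[... 947 characters left out ...]
3 143 143 143 143 116  97 109 108 111 110 111 110 110 111 110 110 110 110 107  73  68  68  68  66  66  65  64  65
224   69  69  72  76  75  80 163 185 183 183 182 183 183 183 183 184 184 184 184 185  89 103 132 137 137 139 139 138 138 146 147 148 149 147 147 144 141 140 140 143 144 143 145 140 141 141 142 141 141 140 120 118 189 186 185 184 184 183 183 183 182 183 182 183 186 154  60  64  64  63  64  63  63  61
[[-1.015e-01  9.948e-01  3.500e-03]
 [ 9.948e-01  1.015e-01 -6.000e-04]
 [-1.000e-03  3.500e-03 -1.000e+00]] [-5.47052744  0.82842233 15.06345277] [ 0.12622755  0.90395638 -0.05061552] [ 0.58697932 -0.07905294  0.05980061]
[ 27.45 -14.85  18.72]
[27.43  0.05 18.77]
[27.42 15.63 18.83]
```

View pics/c6.png

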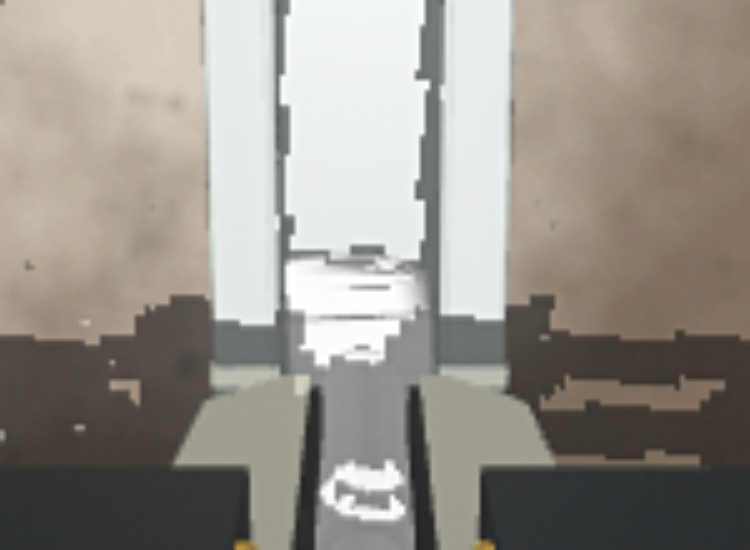

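The plate sits centred in the slot between the lips (crop columns 285 to 430, lips at about 278 and 440). The side force is only spring-foot friction. I press on to about 19–20 N.

Request:
arm_command(deltas=[[[-0.02,0,-0.06,0,0,0],[-0.02,0,-0.06,0,0,0],[0,0,0,0,0,0],[0,0,0,0,0,0]]])

```text
t: 10.7
tool_pos: [0.587, -0.0791, 0.0591]
orientation: [2.103, 2.329, 0.004]
force: [-4.4, 0.8, 17.6]
opening: 0.0113
gripper_force: 60.0
```

Request:
arm_command(deltas=[[[0,0,-0.04,0,0,0],[0,0,0,0,0,-3],[0.01,-0.01,0,0,0,-4.5],[0.01,-0.01,0,0,0,-4.5],[0.01,0,0,0,0,-4.5],[0.01,0,0,0,0,-4.5],[0,-0.01,0,0,0,-4.5],[0.01,0,0,0,0,-4.5],[0,0,0,0,0,0]]])

```text
t: 11.45
tool_pos: [0.5886, -0.0796, 0.0593]
orientation: [2.638, 1.698, 0.008]
force: [-1.4, 1.3, 16.7]
opening: 0.0109
gripper_force: 60.0
```

```bash
cat > st.py <<'E'
from h import *
s=monitor.read_state();R=cv2.Rodrigues(s['orientation'])[0]
print('yaw',np.degrees(np.arctan2(R[1,0],R[0,0])).round(2),'z',R[:,2].round(4),s['tool_pos'].round(4),s['force'].round(1),s['wrist_torque'].round(2),s['gripper_force'],s['opening'])
E
python3 st.py
```

```text
yaw 65.53 z [ 0.0068 -0.0012 -1.    ] [ 0.5886 -0.0796  0.0593] [-1.4  1.3 16.7] [0.14 0.26 0.01] 60.0228488445282 0.010885914851764728
```

Request:
arm_command(deltas=[[[-0.02,0,-0.06,0,0,0],[0,0,0,0,0,-5],[0,0,0,0,0,-5],[0,-0.01,0,0,0,-5],[0,0,0,0,0,-5],[0,-0.01,0,0,0,-5],[0,0,0,0,0,-5],[0,-0.01,0,0,0,-5],[0,0,0,0,0,0],[0,0,0,0,0,0]]])

```text
t: 12.28
tool_pos: [0.5885, -0.0799, 0.059]
orientation: [3.026, 0.833, 0.01]
force: [-2.5, 0.3, 17.9]
opening: 0.0109
gripper_force: 60.0
```

```bash
python3 st.py
```

```text
yaw 30.79 z [ 0.0071 -0.0012 -1.    ] [ 0.5885 -0.0799  0.059 ] [-2.5  0.3 17.9] [0.18 0.46 0.02] 60.01844823360443 0.010929043381506352
```

Request:
arm_command(deltas=[[[0,0,0,0,0,-5],[0,0,0,0,0,-5],[0,0,0,0,0,-5],[0,0,0,0,0,-5],[0,0,0,0,0,-5],[0,0,0,0,0,0],[0,0,0,0,0,0]]])

```text
t: 12.87
tool_pos: [0.5886, -0.0801, 0.059]
orientation: [3.136, 0.158, 0.011]
force: [-2.2, -0.3, 17.2]
opening: 0.0107
gripper_force: 60.0
```

```bash
python3 st.py; python3 look.py w7
python3 - <<'E'
from h import *
a=cv2.imread('pics/w7.png')
cv2.imwrite('pics/c7.png',cv2.resize(a[150:260,250:400],None,fx=5,fy=5,interpolation=cv2.INTER_LINEAR))
E
```

```text
yaw 5.79 z [ 0.0073 -0.0015 -1.    ] [ 0.5886 -0.0801  0.059 ] [-2.2 -0.3 17.2] [0.   0.36 0.02] 60.00855088233948 0.010664257565276478
12.8667 [ 0.5886 -0.0801  0.059 ] [3.136 0.158 0.011]
```

View pics/c7.png

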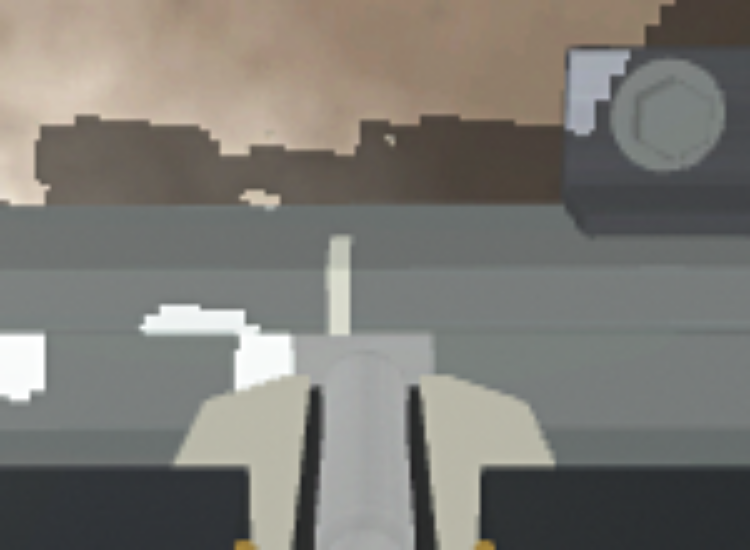

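The plate now lies across the strut under the far lip. The chalk line (crop column 340) is about 3 mm from the stud (column 363). I check the centring across the slot.

Run:
```python
from h import *
import pickle
m,s=pickle.load(open('pics/w7.pkl','rb'));R=cv2.Rodrigues(s['orientation'])[0]
T=lambda p:(R.T@(p-s['tool_pos'])*1000).round(2)
for x,y,z in[(340,333,.041),(340,268,.041),(340,300,.041),(362,352,.0338)]: p=onz(m,250+(x+.5)/5-.5,150+(y+.5)/5-.5,z);print(p.round(4),T(p))
```

```text
[ 0.5978 -0.0759  0.041 ] [ 9.43 -3.35 18.06]
[ 0.6071 -0.075   0.041 ] [18.74 -3.31 18.13]
[ 0.6025 -0.0754  0.041 ] [14.18 -3.33 18.1 ]
[ 0.593  -0.0794  0.0338] [ 4.21 -0.32 25.23]
```

Request:
arm_command(deltas=[[[0,0,0.06,0,0,0],[0,0,0.06,0,0,0],[0,0,0.06,0,0,0],[0,0,0.06,0,0,0],[0,0,0.06,0,0,0],[0,0,0,0,0,0],[0,0,0,0,0,0]]])

```text
t: 13.5
tool_pos: [0.5882, -0.0801, 0.0609]
orientation: [3.136, 0.159, 0.01]
force: [0.3, -0.8, 11.2]
opening: 0.0111
gripper_force: 60.0
```

```bash
python3 st.py
```

```text
yaw 5.82 z [ 0.0066 -0.0015 -1.    ] [ 0.5882 -0.0801  0.0609] [ 0.3 -0.8 11.2] [-0.14 -0.27  0.02] 60.004069805145264 0.011055047071943908
```

Request:
arm_command(deltas=[[[0,0,0.06,0,0,0],[0,0,0.06,0,0,0],[0,0,0.06,0,0,0],[0,0,0.06,0,0,0],[0,0,0,0,0,0],[0,0,0,0,0,0]]])

```text
t: 14.0
tool_pos: [0.5873, -0.08, 0.0621]
orientation: [3.136, 0.159, 0.007]
force: [4.9, -1.9, 6.3]
opening: 0.0109
gripper_force: 60.0
```

```bash
python3 st.py
```

```text
yaw 5.81 z [ 0.0047 -0.0011 -1.    ] [ 0.5873 -0.08    0.0621] [ 4.9 -1.9  6.3] [-0.43 -1.12 -0.01] 60.008034110069275 0.010928689165987207
```

Request:
arm_command(deltas=[[[0.08,0,0,0,0,0],[0,0,0.04,0,0,0],[0,0,0,0,0,0],[0,0,0,0,0,0],[0,0,0,0,0,0]]])

```text
t: 14.42
tool_pos: [0.5876, -0.08, 0.0621]
orientation: [3.136, 0.159, 0.005]
force: [4.5, -2.8, 6.2]
opening: 0.0111
gripper_force: 60.0
```

```bash
python3 st.py
```

```text
yaw 5.81 z [ 0.0034 -0.001  -1.    ] [ 0.5876 -0.08    0.0621] [ 4.5 -2.8  6.2] [-0.47 -0.97  0.06] 60.01098453998566 0.0111111990933456
```

Request:
arm_command(deltas=[[[0,0,0,0,0,0],[0,0,0,0,0,0],[0,0,0,0,0,0],[0,0,0,0,0,0],[0,0,0,0,0,0],[0,0,0,0,0,0]]], gripper=-0.3)

```text
t: 14.92
tool_pos: [0.5855, -0.0793, 0.0604]
orientation: [-3.137, -0.16, 0.002]
force: [-0.2, -0.0, -0.7]
opening: 0.0325
gripper_force: 0.0
```

Request:
arm_command(deltas=[[[0,0,1,0,0,0],[0,0,3,0,0,0],[-1.5,0,3,0,0,0],[-2,0,2,0,0,0],[-1,0,0,0,0,0],[0,0,0,0,0,0],[0,0,0,0,0,0],[0,0,0,0,0,0]]])

```text
t: 15.58
tool_pos: [0.541, -0.0793, 0.1505]
orientation: [-3.137, -0.159, 0.001]
force: [0.1, -0.4, -0.4]
opening: 0.0325
gripper_force: 0.0
```

```bash
python3 st.py;python3 look.py w8
python3 - <<'E'
from h import *
a=cv2.imread('pics/w8.png')
cv2.imwrite('pics/c8.png',cv2.resize(a[70:220,220:420],None,fx=4,fy=4,interpolation=cv2.INTER_LINEAR))
E
```

```text
yaw 5.82 z [-6.e-04  2.e-04 -1.e+00] [ 0.541  -0.0793  0.1505] [ 0.1 -0.4 -0.4] [ 0.01 -0.01  0.04] 0.0 0.032524716395895575
15.5833 [ 0.541  -0.0793  0.1505] [-3.137e+00 -1.590e-01  1.000e-03]
```

View pics/c8.png

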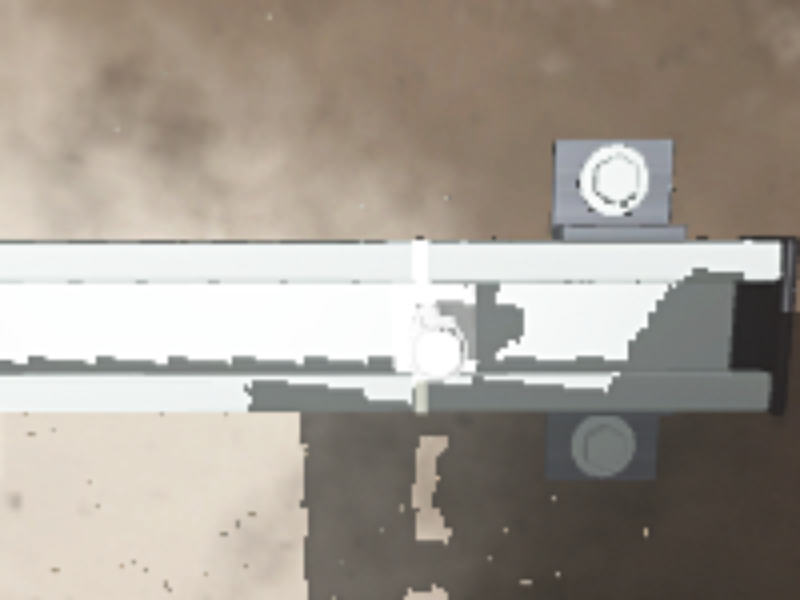

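The nut is caught and upright, with the stud top at crop (440,353) next to the chalk line. I compute the stud position and go for the bracket leg. I have viewed my picture allowance, so from here I work from numbers only.

Request:
arm_command(deltas=[[[-0.6,-1.0,0,0,0,7],[-0.6,-1.0,0,0,0,7],[-0.6,-1.0,0,0,0,7],[-0.6,-1.0,0,0,0,7],[-0.6,-1.0,0,0,0,7],[-0.6,-1.0,0,0,0,7],[-0.6,-1.0,0,0,0,7],[-0.6,-1.0,0,0,0,7],[-0.6,-1.0,0,0,0,7],[-0.6,-1.0,0,0,0,7],[-0.6,-1.0,0,0,0,7],[-0.6,-1.0,0,0,0,7]]], gripper=0.6)

```text
t: 16.63
tool_pos: [0.4686, -0.1997, 0.1499]
orientation: [-2.217, -2.223, 0.001]
force: [0.3, 0.8, -0.2]
opening: 0.0745
gripper_force: 0.0
```

Request:
arm_command(deltas=[[[-0.6,-1.0,0,0,0,7],[-0.6,-1.0,0,0,0,7],[-0.6,-1.0,0,0,0,7],[-0.6,-0.7,0,0,0,6.5],[0,0,0,0,0,0],[0,0,0,0,0,0],[0,0,0,0,0,0]]])

```text
t: 17.22
tool_pos: [0.4452, -0.236, 0.1504]
orientation: [-1.639, -2.679, -0.001]
force: [-0.7, 0.2, 0.0]
opening: 0.0743
gripper_force: 0.0
```

```bash
python3 st.py;python3 look.py w9
python3 - <<'E'
from h import *
import pickle
m,s=pickle.load(open('pics/w8.pkl','rb'));print('stud',onz(m,220+440.5/4-.5,70+353.5/4-.5,.093).round(4))
m,s=pickle.load(open('pics/w9.pkl','rb'));R=cv2.Rodrigues(s['orientation'])[0]
# predicted pixel positions of leg top corners, given estimate
h=np.array([.4613,-.2702,0]);e=np.radians(117.3);X=np.array([np.cos(e),np.sin(e),0]);Y=np.array([-X[1],X[0],0])
for x in(.0415,.0355):
  for y in(-.02,.02): print(x,y,proj(m,h+x*X+y*Y+[0,0,.07]).round(1))
for y in(-.02,.02): print('bottom outer',proj(m,h+.0415*X+y*Y).round(1))
a=cv2.imread('pics/w9.png')
for v in range(190,262,4): print(v,''.join('%4d'%x for x in a[v,282:362:2].mean(1)))
E
```

```text
yaw 117.08 z [-6.e-04  8.e-04 -1.e+00] [ 0.4452 -0.236   0.1504] [-0.7  0.2  0. ] [-0.06 -0.15 -0.05] 0.0 0.07425597609682301
17.2167 [ 0.4452 -0.236   0.1504] [-1.639e+00 -2.679e+00 -1.000e-03]
stud [ 0.5866 -0.0804  0.093 ]
0.0415 -0.02 [342.5 200.3]
0.0415 0.02 [298.6 200.5]
0.0355 -0.02 [342.4 206.6]
0.0355 0.02 [298.8 206.8]
bottom outer [338.3 184.8]
bottom outer [303.7 184.9]
190   72  69  67  67  66  64  68 117 110 104 199 193 194 194 194 194 194 194 196 198 198 198 198 196 195 194 192 191 192 100 109 111 116 119 119 124 123 127 131 131
194   72  71  71  70  68  68  66 120 108 162 194 193 194 193 193 193 233 255 255 255 255 255 238 196 194 193 194 191 190 149 116 118 120 118 117 120 127 133 137 138
198   72  73  70  70  68  68  67  66  62 196 193 194 195 191 191 194 195 193 193 193 195 198 197 195 194 194 194 190 189 189 114 119 119 117 120 124 127 137 139 143
202   73  72  72  71  69  68  68  64 121 170 255 255 255 255 255 255 255 255 255 255 255 255 255 255 255 255 255 255 255 255  58  66  66  65  67  68  66  68  70 144
206   70  70  69  69  66  66  66  65 126 185 194 255 2
[... 1555 characters left out ...]
  73  72  72  73  72  72  73  70  68  69
246   79  79  79  79  78  80  79  78  77  77  78  78  76  78  76  76  78  78  77  79  79  79  79  77 159  85  77  77  76  75  74  72  72  72  72  70  72  69  69  70
250   78  79  75  68  77  78  76  78  77  77  77  77  77  77  77  77  78  78  78  78  78  79  78  78  76  76  77  76  73  72  72  70  70  69  67  68  67  70  69  69
254   77  76  77  74  74  74  76  74  75  75  76  78  77  77  78  78  80  77  78  78  78  76  76  78  77  76  74  73  73  71  70  69  69  67  69  67  69  69  69  68
258   74  76  76  75  75  75  77  76  77  76  78  78  79  78  76  77  78  77  76  75  75  75  76  76  74  75  74  71  66  66  65  65  64  65  66  65  67  68  67  66
```

Run:
```python
from h import *
import pickle
m,s=pickle.load(open('pics/w9.pkl','rb'));R=cv2.Rodrigues(s['orientation'])[0]
T=lambda p:(R.T@(p-s['tool_pos'])*1000).round(2)
a=cv2.imread('pics/w9.png').mean(2)
b=(a[208:235,308:334]<120);ys,xs=np.nonzero(b);c=(xs.mean()+308,ys.mean()+208);print('hole',c,b.sum(),xs.min()+308,xs.max()+308,ys.min()+208,ys.max()+208,T(onz(m,*c,.006)),onz(m,*c,.006).round(4))
for u in(310,320,330): print(u,[int(x) for x in a[196:212,u]])
for v in(203,205): print(v,[int(x) for x in a[v,294:304]],[int(x) for x in a[v,336:347]])
for v in(212,228,240): print(v,[int(x) for x in a[v,299:308]],[int(x) for x in a[v,333:343]])
for u,v,z in((320,199.5,.07),(320,208.5,.07),(298.5,204,.07),(341,204,.07),(303,212,.006),(303,240,.006),(338,212,.006),(338,240,.006)):print(u,v,T(onz(m,u,v,z)))
```

```text
hole (np.float64(320.4742268041237), np.float64(219.30927835051546)) 97 315 327 215 224 [-36.27  -1.99 144.39] [ 0.4599 -0.2691  0.006 ]
310 [190, 191, 191, 186, 248, 255, 255, 255, 255, 255, 255, 201, 173, 176, 176, 173]
320 [255, 215, 193, 148, 250, 255, 255, 255, 255, 255, 255, 200, 170, 173, 173, 172]
330 [194, 194, 194, 148, 248, 255, 255, 255, 255, 255, 255, 193, 173, 175, 176, 174]
203 [69, 67, 65, 64, 123, 180, 172, 185, 255, 255] [255, 255, 255, 255, 255, 255, 50, 63, 67, 67, 68]
205 [68, 66, 65, 65, 123, 183, 177, 173, 213, 255] [255, 255, 255, 255, 255, 255, 52, 64, 68, 68, 68]
212 [67, 68, 67, 66, 69, 179, 173, 174, 175] [174, 174, 173, 175, 181, 89, 66, 70, 70, 70]
228 [74, 74, 75, 72, 73, 128, 175, 173, 176] [255, 199, 169, 173, 178, 94, 73, 77, 77, 77]
240 [78, 76, 77, 77, 76, 102, 177, 173, 174] [255, 169, 171, 174, 178, 94, 70, 74, 74, 73]
320 199.5 [ 4.48 -1.9  80.43]
320 208.5 [-4.07 -1.92 80.42]
298.5 204 [  0.22 -21.59  80.43]
341 204 [ 0.22 17.31 80.42]
303 212 [-27.33 -22.27 144.4 ]
303 240 [-62.25 -22.88 144.36]
338 212 [-27.33  18.39 144.39]
338 240 [-62.25  18.87 144.36]
```

Request:
arm_command(deltas=[[[-0.25,0.04,-1.0,0,0,0.2],[0,0,-2.0,0,0,0],[0,0,-2.5,0,0,0],[0,0,-2.5,0,0,0],[0,0,-2.0,0,0,0],[0,0,-1.0,0,0,0],[0,0,0,0,0,0],[0,0,0,0,0,0]]])

```text
t: 17.93
tool_pos: [0.4423, -0.2356, 0.0407]
orientation: [-1.629, -2.685, -0.0]
force: [-0.1, -0.2, 0.1]
opening: 0.0749
gripper_force: 0.0
```

Request:
arm_command(deltas=[[[0,0,0,0,0,0],[0,0,0,0,0,0],[0,0,0,0,0,0],[0,0,0,0,0,0],[0,0,0,0,0,0],[0,0,0,0,0,0]]], gripper=-1, squeeze=50)

```text
t: 18.43
tool_pos: [0.4427, -0.2362, 0.0413]
orientation: [1.629, 2.685, -0.0]
force: [-0.4, -0.1, 3.5]
opening: 0.0393
gripper_force: 50.0
```

```bash
python3 st.py
```

```text
yaw 117.51 z [ 5.e-04 -4.e-04 -1.e+00] [ 0.4427 -0.2362  0.0413] [-0.4 -0.1  3.5] [ 0.08 -0.27  0.03] 50.03757745027542 0.03927454846271998
```

Request:
arm_command(deltas=[[[0,0,1.0,0,0,0],[0,0,3.0,0,0,0],[0,0,3.5,0,0,0],[0.5,0.5,3.5,0,0,0],[2.0,2.8,0.5,0,0,-3.5],[2.2,3.0,0,0,0,-3.5],[2.2,3.0,0,0,0,-3.5],[2.2,3.0,0,0,0,-3.5],[2.2,3.0,0,0,0,-3.5],[1.7,2.6,0,0,0,-2.5],[1.0,1.5,0,0,0,-1.5],[0,0,0,0,0,0]]])

```text
t: 19.43
tool_pos: [0.5837, -0.0385, 0.1562]
orientation: [-2.099, -2.336, -0.002]
force: [0.1, 0.9, -2.1]
opening: 0.0397
gripper_force: 50.0
```

Request:
arm_command(deltas=[[[0,0,0,0,0,0],[0,0,0,0,0,0],[0,0,0,0,0,0],[0,0,0,0,0,0]]])

```text
t: 19.77
tool_pos: [0.582, -0.0431, 0.1561]
orientation: [2.103, 2.334, -0.0]
force: [0.6, -0.7, -2.2]
opening: 0.0395
gripper_force: 50.0
```

```bash
python3 st.py;python3 look.py w10
python3 - <<'E'
from h import *
import pickle
m,s=pickle.load(open('pics/w10.pkl','rb'));R=cv2.Rodrigues(s['orientation'])[0]
a=cv2.imread('pics/w10.png').mean(2)
P=lambda x,y,z:proj(m,s['tool_pos']+R@np.array([x,y,z])/1000).round(1)
zt=-(70-41.3);zb=41.3
print('pred leg top outer',P(3,-19,zt),P(3,0,zt),'inner',P(-3,0,zt),'bottom outer',P(3,-19,zb),P(3,19,zb),'base far end bottom',P(-67,0,zb-6),'hole',P(-38.5,0,zb-6))
for v in range(205,275,3): print(v,''.join('%4d'%x for x in a[v,282:362:2]))
E
```

```text
yaw 95.95 z [-2.e-04 -2.e-04 -1.e+00] [ 0.582  -0.0431  0.1561] [ 0.6 -0.7 -2.2] [ 0.01 -0.13  0.  ] 49.9954429641366 0.03946034722371282
19.7667 [ 0.582  -0.0431  0.1561] [ 2.103  2.334 -0.   ]
pred leg top outer [286.2 254.3] [321.8 254.3] inner [321.8 264.5] bottom outer [297.5 214.3] [346.4 214.3] base far end bottom [322.  298.2] hole [322.  266.5]
205  101 179  84  83  90  85  85  86  90 184 177 241 241 240 242 215 239 232 237 239 239 236 231 231 232 116 225 244 243 249 246  86  86 172 137  74  82  77  71 125
208   86  88  86  85  84  77  78  80  83  88  87 125 129 253 251 226 107 108 109 111 111 108 108 107 108 108 238 129 133 111 111  84  79  77  75  74  72  71  68  65
211   83  83  81  80  81  81  82  83  84  85  95 111 115 115 116 109 111 110 111  88  69  71  80 112 111 110 111 116 115 115 104  78  75  72  71  72  70  68  68  64
214   78  77  77  77  81  81  82  81 118 117 121 129 138 137 138 134 135 136 112 140 135 138 141 137 151 149 152 156 152 152 147 140 140  95  69  67  66  67  64  64
217   75  74  77  78  80  79  86 142 168 163 164 165 164 165 166 162 166 165 165 165
[... 2515 characters left out ...]
 142 138 136 139 141 141 142 139 143  36
265   40  39  42  52  69  72  70  67 140 137 143 141 141 141 144 133 104 105 105 105 105 106 104 104 104 117 138 141 140 142 141 138 141  63  65  64  68  68  40  39
268   39  40  40  54  53  53  51  52 144 137 141 141 140 142 143 134 120 102 103 104 103 104 103 103 112 130 139 141 139 142 141 137 142  48  56  56  55  53  49  40
271   72  65  65  67  66  66  66  65  82  85  85  85  85  86  87  85  83  82  80  79  79  78  79  83  81  83  85  85  86  86  86  85  87  71  74  74  73  75  67  64
274   94  94  95  94  96  95  95  95  96  95  96  95  95  98  98  99  73  74 101 101 101  99  97  97  96  98  96  97  97  98  97  96  97  97  97  96  96  96  96  96
```

Request:
arm_command(deltas=[[[0.06,0.1,-0.8,0,0,0],[0,0,-0.8,0,0,0],[0,0,-0.3,0,0,0],[0,0,-0.2,0,0,0],[0,0,-0.15,0,0,0],[0,0,-0.1,0,0,0],[0,0,-0.1,0,0,0],[0,0,0,0,0,0],[0,0,0,0,0,0]]])

```text
t: 20.57
tool_pos: [0.5833, -0.041, 0.1316]
orientation: [2.102, 2.335, 0.0]
force: [-0.1, -1.0, -2.5]
opening: 0.0392
gripper_force: 50.0
```

```bash
python3 st.py
```

```text
yaw 96.02 z [ 3.e-04 -1.e-04 -1.e+00] [ 0.5833 -0.041   0.1316] [-0.1 -1.  -2.5] [-0.   -0.12 -0.04] 49.9955477938056 0.03920183372620169
```

Request:
arm_command(deltas=[[[-0.05,-0.08,0,0,0,0],[0,0,-0.2,0,0,0],[0,0,-0.2,0,0,0],[0,0,-0.2,0,0,0],[0,0,-0.2,0,0,0],[0,0,-0.2,0,0,0],[0,0,0,0,0,0]]])

```text
t: 21.15
tool_pos: [0.5822, -0.0418, 0.1207]
orientation: [-2.101, -2.334, 0.001]
force: [-0.4, 0.3, -2.3]
opening: 0.0395
gripper_force: 50.0
```

```bash
python3 st.py
```

```text
yaw 96.02 z [-1.1e-03  2.0e-04 -1.0e+00] [ 0.5822 -0.0418  0.1207] [-0.4  0.3 -2.3] [-0.01 -0.06  0.04] 49.99556601047516 0.0394957211390439
```

Free around the stud; on down to just above the strut (contact expected near TCP z 0.0823).

Request:
arm_command(deltas=[[[0,0,-0.4,0,0,0],[0,0,-0.4,0,0,0],[0,0,-0.4,0,0,0],[0,0,-0.4,0,0,0],[0,0,-0.4,0,0,0],[0,0,-0.4,0,0,0],[0,0,-0.4,0,0,0],[0,0,-0.4,0,0,0],[0,0,-0.2,0,0,0],[0,0,0,0,0,0],[0,0,0,0,0,0]]])

```text
t: 22.07
tool_pos: [0.5826, -0.0418, 0.0873]
orientation: [-2.102, -2.335, 0.0]
force: [0.1, 0.3, -2.6]
opening: 0.0388
gripper_force: 50.0
```

```bash
python3 st.py
```

```text
yaw 96.02 z [-2.e-04  0.e+00 -1.e+00] [ 0.5826 -0.0418  0.0873] [ 0.1  0.3 -2.6] [ 0.04 -0.11 -0.01] 49.99547213315964 0.03879846156992003
```

Request:
arm_command(deltas=[[[0,0,-0.1,0,0,0],[0,0,-0.1,0,0,0],[0,0,-0.1,0,0,0],[0,0,-0.1,0,0,0],[0,0,-0.1,0,0,0],[0,0,-0.05,0,0,0],[0,0,0,0,0,0],[0,0,0,0,0,0]]])

```text
t: 22.73
tool_pos: [0.5827, -0.0418, 0.0824]
orientation: [2.102, 2.335, 0.0]
force: [-4.8, 1.3, 3.3]
opening: 0.0392
gripper_force: 50.0
```

```bash
python3 st.py
```

```text
yaw 96.02 z [ 2.e-04  0.e+00 -1.e+00] [ 0.5827 -0.0418  0.0824] [-4.8  1.3  3.3] [ 0.14  0.49 -0.02] 49.99690588563681 0.0392155063318371
```

Request:
arm_command(deltas=[[[0,0,0,0,0,0],[0,0,0,0,0,0],[0,0,0,0,0,0],[0,0,0,0,0,0],[0,0,0,0,0,0]]], gripper=0.5)

```text
t: 23.15
tool_pos: [0.5827, -0.0419, 0.0819]
orientation: [2.102, 2.335, 0.0]
force: [-0.3, 0.0, -0.5]
opening: 0.0673
gripper_force: 0.0
```

Request:
arm_command(deltas=[[[0,0,1,0,0,0],[0,0,2,0,0,0],[0,0,3,0,0,0],[0,0,3,0,0,0],[0,-1.0,3,0,0,0],[0,-2.0,0,0,0,0],[0,-2.0,0,0,0,0],[0,-1.0,0,0,0,0],[0,0,0,0,0,0],[0,0,0,0,0,0],[0,0,0,0,0,0]]])

```text
t: 24.07
tool_pos: [0.5823, -0.101, 0.2015]
orientation: [-2.101, -2.334, 0.0]
force: [-0.1, 0.3, -0.1]
opening: 0.0696
gripper_force: 0.0
```

```bash
python3 st.py;python3 look.py w11
python3 - <<'E'
from h import *
import pickle
m,s=pickle.load(open('pics/w11.pkl','rb'))
a=cv2.imread('pics/w11.png').mean(2)
h=np.array([.5866,-.0804,0]);e=np.radians(96);X=np.array([np.cos(e),np.sin(e),0]);Y=np.array([-X[1],X[0],0])
q=lambda x,y,z:proj(m,h+x*X+y*Y+[0,0,z]).round(1)
print('leg top outer',q(.0415,-.02,.111),q(.0415,.02,.111),'inner',q(.0355,-.02,.111),q(.0355,.02,.111))
print('stud top',q(0,0,.093),'hole',q(0,0,.047),'base end',q(-.0285,-.02,.047),q(-.0285,.02,.047),'base near leg',q(.03,-.02,.047),q(.03,.02,.047))
for v in range(130,240,4): print(v,''.join('%4d'%x for x in a[v,284:364:2]))
E
```

```text
yaw 96.02 z [-1.e-03  8.e-04 -1.e+00] [ 0.5823 -0.101   0.2015] [-0.1  0.3 -0.1] [-0.05 -0.11 -0.01] 0.0 0.06962472871996266
24.0667 [ 0.5823 -0.101   0.2015] [-2.101 -2.334  0.   ]
leg top outer [351.7 135.2] [307.  135.2] inner [351.5 142. ] [307.1 142. ]
stud top [328.6 177.4] hole [327.8 170.4] base end [344.6 194.4] [310.7 194.4] base near leg [345.7 143.9] [310.2 143.9]
130  163 166 166 169 174 177 178 180 182 183 185 181 182 158 231 230 232 200 240 239 240 239 239 239 239 242  99 139 235 231 232 147 155 155 152 148 149 154 151 142
134  161 157 158 156 160 169 173 180 181 182 182 179 173 139 139 141 139 138 139 137 158 165 177 179 169 162 141 141 138 138 138 138 139 138 141 145 141 137 141 139
138  163 158 154 156 158 164 166 167 170 174 162 171 255 252 252 252 253 253 251 251 253 253 252 252 252 253 253 253 253 251 252 252 252 252 222 139 136 134 130 128
142  161 163 164 161 154 159 162 155 158 161 168 167 171 147 133 133 133 134 133 132 133 134 134 133 132 134 132 133 134 131 129 173 146 146 138 142 138 128 125 126
146  149 157 159 153 155 152 150 148 150 151 151 151 156 138 
[... 3198 characters left out ...]
  76  51  52  51  50  52  50  50  50  49
226   50  51  51  51  51  51  49  49  49  51  50  49  51  50  94  91  92  92  36  37  37  37  38  38  38  38  44  91 209  83  85  49  50  50  50  50  49  50  50  50
230   49  50  51  49  49  50  48  48  48  49  50  48  49  48  93  92  92  93  32  34  35  35  34  35  35  34  42  92  91 110  85  47  49  48  50  49  49  49  49  49
234   49  49  49  50  49  50  49  49  49  50  48  46  47  48  94  92  91  93  32  33  33  33  34  33  33  35  43  93  91  92  51  49  49  49  48  49  48  49  49  50
238   49  49  50  49  50  50  49  49  51  49  48  49  48  46  32  31  31  31  32  32  32  32  33  32  33  32  32  33  32  32  34  48  48  48  47  46  49  50  50  49
```

```bash
python3 -c "
from plant import ticket
print(ticket.close_job())"
```

```text
the job is handed in; nothing more can be done
None
```

The job is handed in with no verdict shown: the nut is caught across the strut about 3 mm from the chalk line, the bracket measured flat over the stud and along the strut, and the spanner, hex nut and chalk stick were never touched, but I viewed 11 pictures against the limit of 10.

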